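# Find and mark the balance point of an instrument bar

## Task

The grey bar lies off balance across the blade of the balance stand. Gently slide it along, without lifting it off the blade, until it balances level by itself with nothing touching it; then set the steel saddle marker astride the bar directly above the blade, so that the bar stays level and the saddle sits flat with both its legs over the bar's sides. Leave the other things on the table where they are.

Things in the scene. Friction and masses are not known exactly. Their poses are not given: they have to be found in the camera images.
- balance_stand: Fixed stand; origin under the middle of its 70 (x) x 170 (y) x 10 mm base, on the table; y runs along the bar, z up. In the middle a pedestal 62 x 16 mm, 43 mm high, shows either side of the bar and carries the blade. Two guide posts (24 x 8 mm) at y = +-62 mm reach up inside the bar's channel: they keep the bar along y and stop its tilt at about 0.13 rad either way
- blade_top (a point): Middle of the top of the blade, 75 mm above the table. The blade is 24 mm wide in the stand's x and 6 mm thick in y, with a flat top. The bar is level and stable while its centre of mass is within about 3 mm of the blade's middle; beyond that it tips to the heavy side until it meets a guide post
- bar: Loose grey bar, 0.36 to 0.44 kg, 260 long (y), 44 wide (x), 24 mm high: an upside-down channel, 4 mm web on top, two closed side tubes 8 mm wide reaching 20 mm below the web's underside, 28 mm apart. Origin: middle of length and width, underside of the web. A load hidden in the tubes puts the balance point up to 17 mm either way from the middle
- bar_right_end (a point): Middle of the face of the bar's -y end cap (black, 44 x 24 mm, 8 mm below the web's underside). At the start the bar's middle is 27 to 36 mm to the -y side of the blade and this end is low. The bar slides on the blade with about 1 to 4 N
- bar_left_end (a point): Middle of the face of the bar's +y end cap, made like the other. A finger touching an end holds it up or down by friction, so the tilt shows the true balance only while nothing touches the bar; its rocking dies out about 1 s after it is let go
- saddle: Loose marker, 40 g: steel plate 56 (x) x 20 (y) x 4 mm on two 3 mm legs, one at each end in x, 50 mm clear between them, plate underside 10 mm above the feet; on it a black grip fin 12 (x) x 16 (y) mm, up to 55 mm above the feet. Origin: middle, level with the feet, z up. Seated on the level bar its origin is 69 mm above the table and its x lies across the bar
- connector: bystander: small metal coaxial tee, 24 x 38 x 15 mm, loose
- rubber: bystander: white eraser, 19 x 42 x 11 mm, loose
- memory_stick: bystander: black usb stick, 18 x 54 x 8 mm, loose
- spool: bystander: solder spool, 49 mm across, 29 mm high, loose

How it is judged:
By the outcome, as a careful person would: the job done as asked, in the order asked, and still so for the second after the job is handed in, with the robot touching nothing.
It also fails if it takes over 72 s, if anything falls off the work surface, if the arm or the gripper's body presses on something with over 40 N, if the wrist force passes 120 N, or if a joint passes its speed limit or range.

## Robot

A 7-joint arm with a two-finger parallel gripper is mounted at the origin on a cart in front of the work surface, level with it; the furniture and walls round the work are solid. World frame = base frame: x ahead of the robot, y to its left, z up, the work surface at z = 0. Lengths are in m, angles in rad, forces in N, time in s.
With the tool pointing down it reaches from about 0.4 to 0.85 m from the base axis. Payload 6.9 kg.
Tool frame: the origin (TCP) lies midway between the tips of the shut fingers; the grasp point (between the pads) lies behind it (ctrl.pinch_z is the z of the grasp point in the tool frame, in m); z points along the fingers, y is the line along which they close (so a half turn about z gives the same grasp; the last joint's range is limited). The gripper opens to 85 mm and grips with 20 to 120 N. Pads are 22 mm wide; open, the fingers measure 114 mm over their backs; the gripper's body (76 mm by 85 mm) begins 54 mm behind the grasp point. The pads swing forward as they close: fully open they stand 13 mm farther back than shut.
Start: joints at [1.44, 0.507, -0.238, 1.5, 0.126, 1.149, -0.155], TCP at [0.146, -0.608, 0.231] pointing down, gripper open.
Joint ranges: [-3.08, 3.08], [-0.24, 2.05], [-1.43, 1.35], [0, 2.5], [-1.52, 4.66], [0.17, 1.96], [-2.89, 2.89]. Speed limits (rad/s): [2.39, 2.39, 3.14, 3.14, 3.14, 3.14, 3.14].

## Interface

Orientations are given as a unit quaternion [w, x, y, z].
In Python, from station import ctrl, get_state, vision, ticket, models gives the robot as it stands. Calls block until the motion is done:
- ctrl.movep(position, orientation): joint-space move of the TCP to a pose.
- ctrl.movel(position, frame=None, max_speed=0.15): straight line of the TCP; frame=None keeps the orientation; max_speed is the mean speed in m/s.
- ctrl.set_joints(angles): joint-space move.
- ctrl.ungrasp() and ctrl.close_gripper(force=None): open the fingers fully, or close them until they stop; force is the grip in N (None keeps the last).
- ctrl.pause(seconds).
- ctrl.ik(position, orientation): joint angles nearest the present ones, or None.
- get_state(): the state.
- vision.grab_frame(name): name is "side" or "top"; returns (picture, depth): 480x640x3 uint8, blue, green, red; 480x640 float32, m along the optical axis (not along the pixel's ray), 0 where there is no reading.
- vision.camera_info(name): a dict with "mtx" (3x3 intrinsics, pixels), "dist_coeffs" ([k1, k2, p1, p2, k3] as OpenCV has them; the pictures are not rectified), "R" (3x3) and "t" (3): a world point X has camera coordinates R X + t. Camera axes: x right, y down, z forward; pixel columns grow to the right and rows downward; lengths in m; the calibration is good to about 2 mm. A picture is of the moment at which its call begins. camera_info takes no time and is no camera call.
A pose or a line that the arm cannot do raises ctrl.Unreachable and nothing moves.
- ticket.close_job(): hands the job in; it is judged then, once.
Trained networks look in the newest picture that a camera, given by its name, has taken for a name from the list of things; names that differ only in an ending like _2 or _b are one class to them, and where a whole thing is asked for, a point or a joint stands for the part that bears it (a point fixed in the world has none). Each returns a list of dicts, best first, with "p" (0 to 1); they miss things now and then, are a little off and sometimes report something else, mostly with a low value. They report only what shows in the picture. A call takes as long as a camera call.
- models.recognise(camera, target): "point" ([column, row] in pixels, amid what is visible of it).
- models.masks_of(camera, target): "mask" (480x640 bool, what is visible of it) and "point" ([column, row] in pixels, amid what is visible of it).
The state is a dict: "time": time; "qpos": joint angles; "qd": joint speeds; "tau": joint torques, N m; "tcp_pos": TCP position; "eef_rot": TCP orientation; "contact_force": force on the tool from outside, world axes, zero at the start; "wrist_torque": the same for the moment, N m; "width": finger opening in m; "gripper_force": force on a finger pad.
Only numpy, scipy, OpenCV 4.12 (cv2) and the standard library are available. Lean on these libraries where they do the work, as an engineer would, in place of code of your own. Each camera call takes 0.05 s, during which the arm holds its last target. There are 200 camera calls.

## Working session

There is one attempt and no reset: what is moved stays moved. The work goes in short steps, each a Python script; the robot and the scene stay as the last script left them, time stands still between calls to the robot, and variables do not carry over. Pictures are saved under pics/ and viewed, at most 10 in all, crops included, and the job is handed in when it is done.

```bash
mkdir -p pics; ls
python3 - <<'E'
from station import ctrl, get_state, vision, ticket, models
import cv2,numpy as np
for n in("top","side"):
    im,d=vision.grab_frame(n); cv2.imwrite(f"pics/{n}0.png",im); np.save(f"{n}0.npy",d)
    c=vision.camera_info(n); print(n,c)
    for o in("balance_stand","bar","saddle","bar_right_end","bar_left_end","blade_top","connector","rubber","memory_stick","spool"):
        try: print(o,[(x["point"],round(x["p"],2)) for x in models.recognise(n,o)[:2]])
        except Exception as e: print(o,e)
print(get_state(),ctrl.pinch_z)
E
```

```text
pics
top {'mtx': array([[511.92646357,   0.        , 322.22381268],
       [  0.        , 511.92646357, 242.45338378],
       [  0.        ,   0.        ,   1.        ]]), 'dist_coeffs': array([-0.02705689,  0.        ,  0.        ,  0.        ,  0.        ]), 'R': array([[-0.00534909, -0.99997553, -0.00450824],
       [-0.98764114,  0.0059892 , -0.15661774],
       [ 0.15664091,  0.00361476, -0.98764901]]), 't': array([-0.21799192,  0.54263506,  1.27376472])}
balance_stand [([296.7, 247.3], 0.6)]
bar [([302.1, 231.9], 0.97), ([296.6, 246.9], 0.61)]
saddle [([335.8, 291.2], 0.44)]
bar_right_end [([305.9, 231.2], 0.59)]
bar_left_end [([302.1, 230.6], 0.9)]
blade_top []
connector [([251.3, 296.3], 0.67)]
rubber []
memory_stick []
spool [([432.4, 234.9], 0.76)]
side {'mtx': array([[458.44782995,   0.        , 324.34895374],
       [  0.        , 458.44782995, 238.11330498],
       [  0.        ,   0.        ,   1.        ]]), 'dist_coeffs': array([0.0062768, 0.       , 0.       , 0.       , 0.       ]), 'R': array([[-0.85671265, -0.51532976,  0.02187867],
       [-0.33456067,  0.5229073
[... 556 characters left out ...]
': array([ 1.44051496,  0.50747197, -0.23759729,  1.50018851,  0.12573926,
        1.14890024, -0.15475955]), 'qd': array([ 0.00053948,  0.00142921, -0.0001674 , -0.00176592,  0.00119484,
       -0.00038491, -0.00136468]), 'tau': array([ 4.14427868e-04, -6.20370698e+01, -2.18450770e+00, -2.49958044e+01,
        1.39481234e-02,  2.40920082e-03, -9.48484342e-06]), 'tcp_pos': array([ 0.14596278, -0.60771418,  0.23129628]), 'eef_rot': array([ 9.13681384e-06,  9.93057226e-01,  1.17632248e-01, -1.34146653e-05]), 'contact_force': array([-0.04374189,  0.0863079 , -0.03480633]), 'wrist_torque': array([-0.03231285, -0.0224525 , -0.00063927]), 'gripper_force': 0.0, 'width': 0.08523760873144261} -0.0187
```

View pictures.

View pics/top0.png

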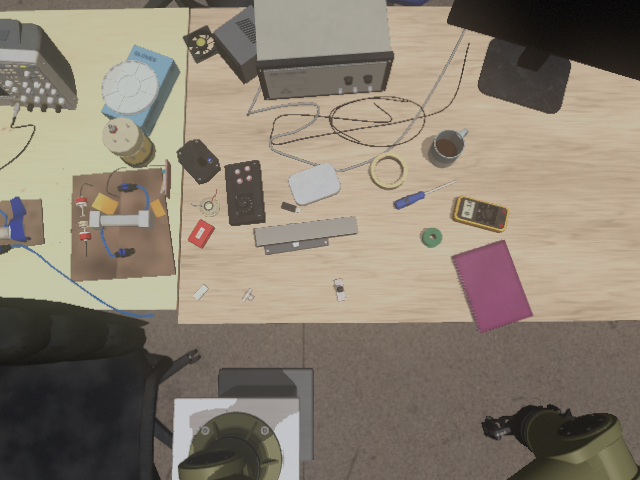

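View pics/side0.png

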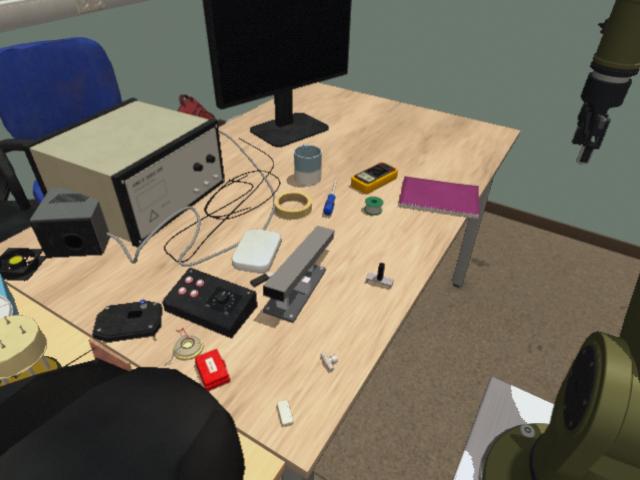

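```bash
cat > h.py <<'E'
from station import ctrl, get_state, vision, ticket, models
import cv2,numpy as np
from scipy.spatial.transform import Rotation as Rot
def cloud(n,d=None,im=None):
    if d is None: im,d=vision.grab_frame(n)
    c=vision.camera_info(n)
    v,u=np.nonzero(d>0); z=d[v,u]
    p=cv2.undistortPoints(np.c_[u,v].astype(float).reshape(-1,1,2),c["mtx"],c["dist_coeffs"])[:,0]
    X=(np.c_[p*z[:,None],z]-c["t"])@c["R"]
    return X,np.c_[u,v],(im[v,u] if im is not None else None)
def proj(n,P):
    c=vision.camera_info(n)
    return cv2.projectPoints(np.asarray(P,float).reshape(-1,1,3),cv2.Rodrigues(c["R"])[0],c["t"],c["mtx"],c["dist_coeffs"])[0][:,0]
E
python3 - <<'E'
from h import *
for n in("top","side"):
    im=cv2.imread(f"pics/{n}0.png");d=np.load(f"{n}0.npy")
    X,uv,_=cloud(n,d,im)
    # table check
    t=X[(abs(X[:,2])<.006)&(X[:,0]>.4)&(X[:,0]<.8)]; print(n,"table",np.median(t[:,2]),t[:,2].std())
    def reg(u0,u1,v0,v1,z0,z1):
        m=(uv[:,0]>=u0)&(uv[:,0]<=u1)&(uv[:,1]>=v0)&(uv[:,1]<=v1)&(X[:,2]>z0)&(X[:,2]<z1); return X[m]
    b=reg(*( (245,365,210,250) if n=="top" else (255,345,220,325)),.06,.13)
    r=cv2.minAreaRect((b[:,:2]*1000).astype(np.float32)); print("bar",len(b),r, cv2.boxPoints(r))
    a=np.polyfit(b[:,1],b[:,2],1);print("z fit",a,np.polyval(a,b[:,1].min()),np.polyval(a,b[:,1].max()))
    g=reg(*( (245,365,225,262) if n=="top" else (255,345,250,325)),.006,.014)
    r=cv2.minAreaRect((g[:,:2]*1000).astype(np.float32)); print("base",len(g),r,cv2.boxPoints(r))
    g=reg(*( (280,320,225,262) if n=="top" else (280,325,250,310)),.035,.05)
    if len(g): print("ped",len(g),g.min(0),g.max(0),np.median(g,0))
    s=reg(*( (325,352,270,305) if n=="top" else (362,400,258,292)),.005,.08)
    print("saddle",len(s)); print(np.c_[s[::max(1,len(s)//40)]].round(3).tolist())
    y0,x0,k=((225,200,5.5) if n=="top" else (215,245,4.5))
    w=im[y0:y0+105,x0:x0+170]
    cv2.imwrite(f"pics/crop_{n}.png",cv2.resize(w,None,fx=4.6,fy=4.6,interpolation=cv2.INTER_CUBIC))
E
```

```text
top table 0.0005060310761594129 0.002564827923071616
bar 1751 ((566.935791015625, -179.83023071289062), (45.407447814941406, 258.7122497558594), 8.483107566833496) [[ 525.39813  -55.23855]
 [ 563.5628  -311.12033]
 [ 608.47345 -304.4219 ]
 [ 570.3088   -48.54013]]
z fit [0.12585688 0.09782144] 0.05883233805324001 0.09159552042266879
base 473 ((540.969482421875, -172.5111846923828), (95.3843994140625, 310.8064880371094), 0.7633850574493408) [[ 491.21103   -17.757147]
 [ 495.35202  -328.53604 ]
 [ 590.7279   -327.26523 ]
 [ 586.5869    -16.486328]]
ped 31 [ 0.53186333 -0.20777391  0.03660422] [ 0.54944318 -0.14582766  0.04842082] [ 0.53719816 -0.15363003  0.04306108]
saddle 199
[[0.474, -0.288, 0.006], [0.463, -0.293, 0.007], [0.453, -0.272, 0.006], [0.449, -0.264, 0.016], [0.447, -0.254, 0.017], [0.446, -0.264, 0.019], [0.444, -0.254, 0.013], [0.444, -0.264, 0.014], [0.442, -0.256, 0.013], [0.441, -0.266, 0.017], [0.439, -0.254, 0.015], [0.439, -0.264, 0.014], [0.44, -0.275, 0.008], [0.437, -0.259, 0.013], [0.437, -0.269, 0.013], [0.434, -0.256, 0.011], [0.434, -0.266, 0.018], [0.431,
[... 1879 characters left out ...]
 -0.26, 0.014], [0.436, -0.268, 0.012], [0.419, -0.259, 0.028], [0.443, -0.259, 0.013], [0.431, -0.263, 0.016], [0.416, -0.26, 0.026], [0.445, -0.252, 0.015], [0.434, -0.26, 0.014], [0.419, -0.257, 0.023], [0.413, -0.276, 0.012], [0.441, -0.25, 0.015], [0.431, -0.258, 0.015], [0.418, -0.26, 0.019], [0.409, -0.273, 0.013], [0.448, -0.251, 0.008], [0.434, -0.254, 0.013], [0.422, -0.258, 0.016], [0.411, -0.267, 0.013], [0.4, -0.273, 0.015], [0.426, -0.253, 0.014], [0.414, -0.262, 0.014], [0.403, -0.269, 0.014], [0.422, -0.256, 0.011], [0.411, -0.262, 0.012], [0.4, -0.268, 0.013], [0.411, -0.257, 0.013], [0.4, -0.262, 0.015], [0.405, -0.26, 0.011], [0.396, -0.271, 0.007], [0.395, -0.259, 0.011]]
```

View pics/crop_side.png

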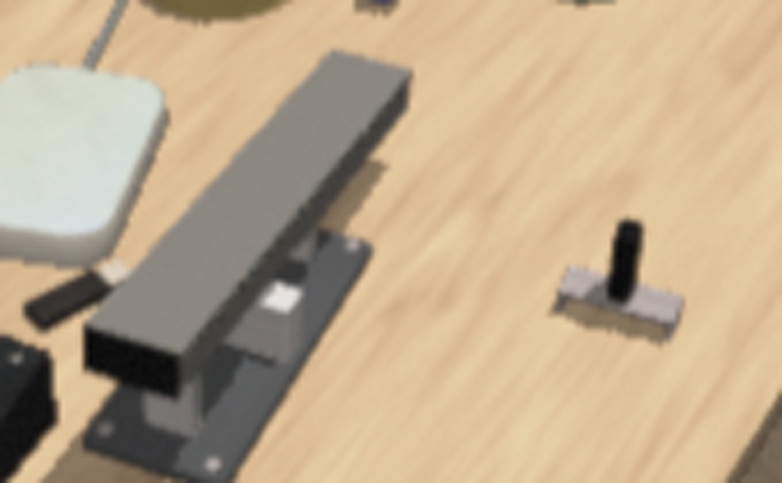

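View pics/crop_top.png

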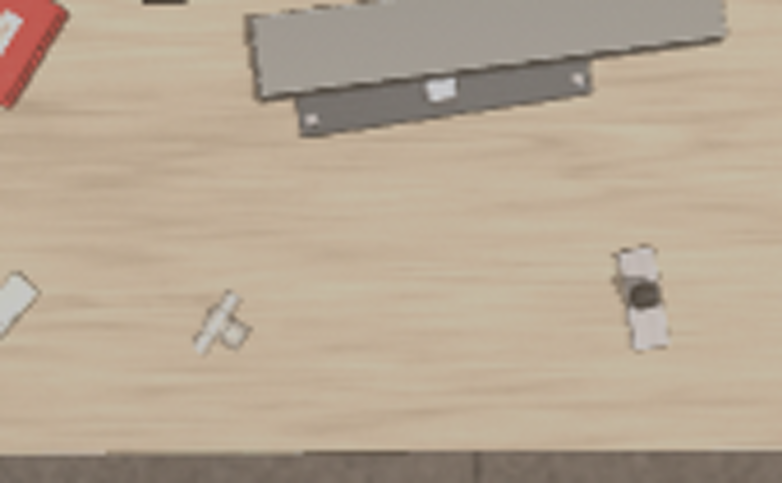

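```bash
cat >> h.py <<'E'
def ray(n,px,z):
    c=vision.camera_info(n)
    p=cv2.undistortPoints(np.array(px,float).reshape(-1,1,2),c["mtx"],c["dist_coeffs"])[:,0]
    o=-c["R"].T@c["t"]; d=np.c_[p,np.ones(len(p))]@c["R"]
    return o+d*((z-o[2])/d[:,2])[:,None]
E
python3 - <<'E'
from h import *
a=np.deg2rad(8.5);ex=np.array([np.cos(a),np.sin(a)]);ey=np.array([-np.sin(a),np.cos(a)])
def show(l,P): print(l,[( (p[:2]*1000).round(1).tolist(), (1000*np.array([p[:2]@ex,p[:2]@ey])).round(1).tolist()) for p in P])
ct=lambda L:[(200+x/4.6-.4,225+y/4.6-.4) for x,y in L]
cs=lambda L:[(245+x/4.6-.4,215+y/4.6-.4) for x,y in L]
show("top screws",ray("top",ct([(312,119),(578,79)]),.0105))
show("side screws",ray("side",cs([(212,463),(352,245),(105,428)]),.0105))
show("top corners",ray("top",ct([(300,136),(592,92)]),.010))
show("side corners",ray("side",cs([(88,444),(232,482),(372,243)]),.010))
for n in("top","side"):
    im=cv2.imread(f"pics/{n}0.png").astype(int)
    r=(slice(238,252),slice(285,305)) if n=="top" else (slice(270,290),slice(298,315))
    m=im.min(2)[r]>(195 if n=="top" else 190); v,u=np.nonzero(m); u=u+r[1].start; v=v+r[0].start
    print(n,len(u),u.mean(),v.mean())
    show("ped",ray(n,np.c_[u,v],.043).mean(0)[None]); P=ray(n,np.c_[u,v],.043); q=np.c_[P[:,:2]@ex,P[:,:2]@ey]*1000; print(q.min(0),q.max(0))
    X,uv,_=cloud(n,np.load(f"{n}0.npy"),im)
    s=X[(abs(X[:,0]-.422)<.04)&(abs(X[:,1]+.263)<.03)&(X[:,2]>.0085)&(X[:,2]<.021)]
    print("saddle",cv2.minAreaRect((s[:,:2]*1000).astype(np.float32)),np.median(s,0))
    f=X[(abs(X[:,0]-.422)<.02)&(abs(X[:,1]+.263)<.02)&(X[:,2]>.045)]; print("fin",f.min(0),f.max(0),f.mean(0))
E
```

```text
top screws [([526.0, -76.8], [508.8, -153.7]), ([548.2, -229.0], [508.3, -307.5])]
side screws [([527.9, -78.0], [510.5, -155.1]), ([549.7, -229.6], [509.7, -308.3]), ([578.9, -69.9], [562.2, -154.7])]
top corners [([516.3, -70.0], [500.2, -145.5]), ([540.7, -236.9], [499.7, -314.2])]
side corners [([579.8, -58.8], [564.7, -143.8]), ([514.8, -74.0], [498.3, -149.2]), ([542.5, -236.5], [501.6, -314.1])]
top 13 295.3076923076923 243.92307692307693
ped [([537.9, -151.9], [509.5, -229.8])]
[ 506.0611612  -234.40018041] [ 512.78678797 -224.23968841]
saddle ((422.39593505859375, -264.984375), (28.407569885253906, 54.57927703857422), 89.79133605957031) [ 0.41583518 -0.26604207  0.0143131 ]
fin [ 0.41607727 -0.27281371  0.04774713] [ 0.42845012 -0.25764958  0.06069043] [ 0.42189757 -0.26561715  0.05453467]
side 23 306.0869565217391 279.2173913043478
ped [([539.4, -152.3], [511.0, -230.3])]
[ 505.78981179 -236.29687267] [ 515.83298912 -223.78760788]
saddle ((422.97564697265625, -263.784423828125), (56.98807907104492, 22.43242073059082), 10.319134712219238) [ 0.4192374  -0.26127152  0.01348829]
fin [ 0.41618831 -0.27103584  0.04532998] [ 0.42944708 -0.25481355  0.05693365] [ 0.42206374 -0.26148869  0.05203434]
```

```bash
cat >> h.py <<'E'
A=np.deg2rad(8.4);EX=np.array([np.cos(A),np.sin(A)]);EY=np.array([-np.sin(A),np.cos(A)])
S=np.array([.5637,-.1493])
def W(sx,sy,z): return np.r_[S+sx*EX+sy*EY,z]
def Q(yaw): # tool down, tool x at yaw
    q=(Rot.from_euler('z',yaw)*Rot.from_euler('x',np.pi)).as_quat(); return q[[3,0,1,2]]
def tilt():
    X,_,_=cloud("top"); r=X[:,:2]-S; x=r@EX; y=r@EY
    m=(abs(x)<.017)&(abs(y)<.12)&(X[:,2]>.052)&(X[:,2]<.106); y=y[m]; z=X[m,2]
    for _ in range(4):
        a=np.polyfit(y,z,1); e=abs(z-np.polyval(a,y)); k=e<.006; y,z=y[k],z[k]
    return a[0],a[1],len(y)
def sy(): return (get_state()["tcp_pos"][:2]-S)@EY
E
python3 - <<'E'
from h import *
q0=get_state()["qpos"]
for y in (A+np.pi/2,A-np.pi/2):
    print([np.round(ctrl.ik(W(0,d,z),Q(y)),2) if ctrl.ik(W(0,d,z),Q(y)) is not None else None for d,z in((-.19,.045),(0,.1))], ctrl.ik([.4225,-.2635,.024],Q(y)))
y=A-np.pi/2
ctrl.close_gripper(20)
print(tilt())
ctrl.movep(W(0,-.195,.16),Q(y)); print(get_state()["time"])
ctrl.movel(W(0,-.195,.045),max_speed=.2); s=get_state(); f0=s["contact_force"]; print(s["time"],f0,sy())
d=-.195
while d<-.155:
    d+=.004; ctrl.movel(W(0,d,.045),max_speed=.04); s=get_state(); f=(s["contact_force"]-f0)
    print(round(s["time"],2),round(sy(),4),f.round(2))
    if f[:2]@EY<-.6: break
print(tilt())
E
```

```text
[array([ 0.76,  0.81, -0.52,  1.55,  0.47,  0.91,  0.24]), array([ 0.67,  0.66, -0.74,  1.78,  0.55,  0.92, -0.16])] [ 0.86065542  0.63873234 -0.53258526  2.07011628  0.58313284  0.5820681
  0.06165451]
[array([ 0.39,  0.77,  0.16,  1.55, -0.15,  0.83, -2.39]), array([ 0.17,  0.57,  0.07,  1.79, -0.05,  0.78, -2.73])] [ 0.43004735  0.59792804  0.11702614  2.07550878 -0.14405574  0.47557033
 -2.33981966]
(np.float64(0.13328675903365844), np.float64(0.07961525835362261), 1113)
3.8833
4.6083 [ 0.13688391 -1.02211227 -0.29580997] -0.19594057564874742
4.86 -0.1909 [-0.17  0.75  1.34]
5.11 -0.1865 [0.3  0.31 0.36]
5.36 -0.1826 [ 0.3   0.8  -0.19]
5.61 -0.1786 [ 0.34  1.06 -0.17]
5.86 -0.1746 [-0.47  0.53  0.3 ]
6.11 -0.1711 [0.75 0.6  0.66]
6.36 -0.1674 [ 0.52 -1.3   2.17]
(np.float64(0.13163692116554804), np.float64(0.07984229355553106), 593)
```

```bash
cat > push.py <<'E'
from h import *
import sys
def push(t,back=.014,v=.03):
    ctrl.movel(W(0,t,.045),max_speed=v); r=sy(); f=get_state()["contact_force"]
    ctrl.movel(W(0,t-back,.045),max_speed=.06); ctrl.pause(1.0)
    a=tilt(); print(round(get_state()["time"],2),"t",t,round(r,4),"tilt",round(a[0],4),a[2],"F",f.round(1),flush=True); return a[0]
E
python3 - <<'E'
from push import *
t=-.157
while t<-.118:
    a=push(t)
    if a<.1: break
    t+=.004
E
```

```text
8.32 t -0.157 -0.1568 tilt 0.1331 672 F [ 0.  -2.9  1.3]
10.51 t -0.153 -0.1532 tilt 0.1318 679 F [ 0.5 -2.9  0.5]
12.69 t -0.149 -0.1492 tilt 0.1297 670 F [ 1.  -1.1  1.1]
14.88 t -0.145 -0.1452 tilt 0.1286 630 F [ 0.4 -2.1  1.5]
17.06 t -0.141 -0.1412 tilt 0.1324 616 F [ 0.6 -2.   1. ]
19.24 t -0.13699999999999998 -0.1373 tilt 0.1043 584 F [ 0.2 -0.8  1.1]
21.43 t -0.13299999999999998 -0.1328 tilt -0.0489 535 F [ 0.5 -0.7 -0.9]
```

Run:
```python
from h import *
for i in range(3):
    print(tilt()); ctrl.pause(.3)
X,_,_=cloud("top"); r=X[:,:2]-S; x=r@EX; y=r@EY
for b in np.arange(-.17,.16,.02):
    m=(abs(x)<.017)&(abs(y-b)<.01)&(X[:,2]>.03); print(round(b,2),m.sum(),np.median(X[m,2]).round(4) if m.any() else 0, end=' | ')
im,_=vision.grab_frame("side"); cv2.imwrite("pics/s1.png",cv2.resize(im[180:330,220:420],None,fx=4,fy=4,interpolation=cv2.INTER_CUBIC)); print(get_state()["time"])
```

```text
(np.float64(-0.05080437942071591), np.float64(0.07929726734172998), 542)
(np.float64(-0.12614250086179382), np.float64(0.0793790170010293), 536)
(np.float64(-0.08800744398795061), np.float64(0.0798356278981226), 536)
-0.17 151 0.4455 | -0.15 137 0.4659 | -0.13 151 0.4746 | -0.11 170 0.4783 | -0.09 92 0.4791 | -0.07 3 0.4721 | -0.05 0 0 | -0.03 0 0 | -0.01 0 0 | 0.01 30 0.0788 | 0.03 97 0.0774 | 0.05 105 0.0762 | 0.07 106 0.0749 | 0.09 102 0.0729 | 0.11 106 0.0718 | 0.13 94 0.0703 | 0.15 0 0 | 22.575
```

View pics/s1.png

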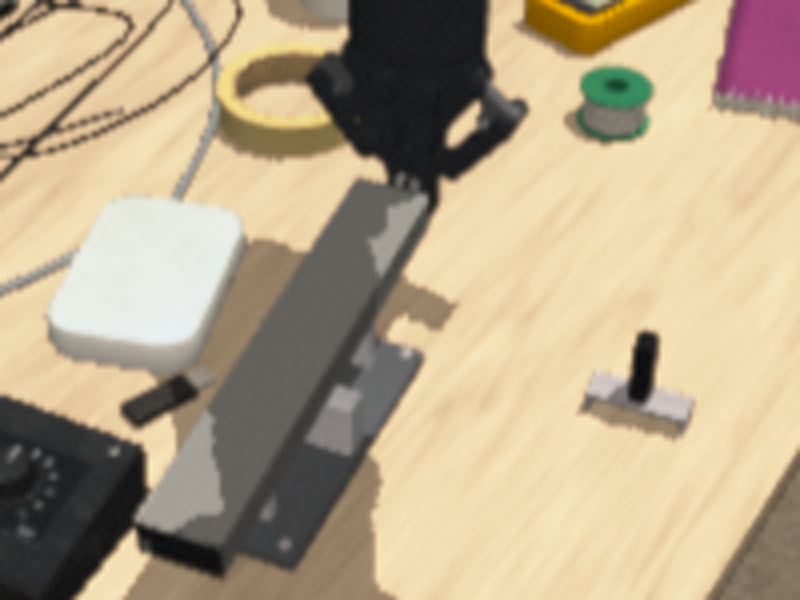

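```bash
sed -i 's/^def tilt():/def tilt(cam="top"):/; s/cloud("top"); r=X/cloud(cam); r=X/' h.py
python3 - <<'E'
from h import *
for i in range(4):
    print(round(get_state()["time"],2),tilt()[0],tilt("side")[::2]); ctrl.pause(.3)
E
```

```text
22.57 -0.08986484214876005 (np.float64(-0.09638976491290079), 1473)
22.98 -0.1197579176705363 (np.float64(-0.11504074046720637), 1488)
23.38 -0.059930309401798464 (np.float64(-0.058964370251138744), 1419)
23.77 -0.11355010820036879 (np.float64(-0.1191152030140157), 1486)
```

Run:
```python
from push import *
ctrl.movel(W(0,-.150,.15),max_speed=.2)
print(tilt(),tilt("side"))
ctrl.movel(W(0,.175,.15),max_speed=.25); print(round(get_state()["time"],2),tilt()[::2],tilt("side")[::2])
ctrl.movel(W(0,.175,.045),max_speed=.15); ctrl.pause(.2); f0=get_state()["contact_force"]
X,_,_=cloud("side"); r=X[:,:2]-S; x=r@EX; y=r@EY
m=(abs(x)<.015)&(abs(y)<.16)&(X[:,2]>.05)&(X[:,2]<.1); print("ends",np.percentile(y[m],[0,.5,99.5,100]))
print(round(get_state()["time"],2),tilt()[::2],tilt("side")[::2],sy())
d=.165
while d>.14:
    d-=.002; ctrl.movel(W(0,d,.045),max_speed=.02); s=get_state(); f=(s["contact_force"]-f0)
    print(round(s["time"],2),round(sy(),4),(f[:2]@EY).round(2))
    if f[:2]@EY>.7: break
```

```text
(np.float64(-0.1008241223877191), np.float64(0.07975016316728827), 513) (np.float64(-0.10795266609918973), np.float64(0.07905683823726194), 1478)
26.4 (np.float64(-0.12008366029220963), 1252) (np.float64(-0.11249832239629959), 1493)
ends [-0.11961962 -0.11817025  0.13469066  0.13805534]
27.6 (np.float64(-0.11211160129541252), 1244) (np.float64(-0.10183975967094851), 1300) 0.17504954707934248
28.45 0.1631 0.44
28.7 0.1609 0.16
28.95 0.1588 1.53
```

Run:
```python
from push import *
ctrl.pause(.2); f0=get_state()["contact_force"]; print(f0)
d=sy()
while d>.14:
    d-=.0015; ctrl.movel(W(0,d,.045),max_speed=.02); ctrl.pause(.1); s=get_state(); f=(s["contact_force"]-f0)
    print(round(s["time"],2),round(sy(),4),f.round(2),(f[:2]@EY).round(2))
    if f[:2]@EY>.8 and d<.153: break
print(tilt()[::2],tilt("side")[::2])
```

```text
[ 0.42075189 -0.04022048 -0.18091284]
29.5 0.1576 [-0.33 -0.03  0.47] 0.02
29.85 0.156 [-0.51  0.2   0.19] 0.27
30.2 0.1546 [-0.7  -0.34  0.31] -0.23
30.55 0.1531 [-0.16 -0.21  0.89] -0.18
30.9 0.1516 [-0.01 -0.02 -0.17] -0.02
31.25 0.1501 [-0.64  0.39  0.62] 0.48
31.6 0.1488 [0.35 1.76 0.8 ] 1.69
(np.float64(-0.07060415347212588), 1237) (np.float64(-0.06755322498133913), 1090)
```

Run:
```python
from push import *
ctrl.movel(W(0,.1460,.045),max_speed=.015); ctrl.pause(.15); print(sy())
ctrl.movel(W(0,.160,.045),max_speed=.06)
for i in range(4):
    ctrl.pause(.5); print(round(get_state()["time"],2),tilt()[::2],tilt("side")[::2])
```

```text
0.14600292281732896
33.06 (np.float64(0.029936021356020137), 1266) (np.float64(-0.004929408328512937), 1088)
33.66 (np.float64(-0.04284843829010393), 1254) (np.float64(-0.04937602865082397), 1142)
34.26 (np.float64(-0.011852293487875743), 1261) (np.float64(0.019856989301519773), 1067)
34.86 (np.float64(0.020941064446810733), 1249) (np.float64(-0.0001651319340932774), 1084)
```

Run:
```python
from push import *
ctrl.movel(W(0,.160,.14),max_speed=.25)
print(round(get_state()["time"],2),tilt()[::2],tilt("side")[::2])
ya=np.deg2rad(10.0)-np.pi/2; g=np.array([.4222,-.2637])
ctrl.movep(np.r_[g,.13],Q(ya)); ctrl.ungrasp()
for i in range(3): print(round(get_state()["time"],2),tilt()[::2],tilt("side")[::2])
ctrl.movel(np.r_[g,.026],max_speed=.15)
print(get_state()["contact_force"])
ctrl.close_gripper(25)
s=get_state(); print(round(s["time"],2),s["width"],s["gripper_force"],s["tcp_pos"])
for i in range(2): print(tilt()[::2],tilt("side")[::2]); ctrl.pause(.1)
```

```text
35.49 (np.float64(-0.013795953738499029), 1253) (np.float64(0.011493717621008289), 1330)
37.52 (np.float64(-0.015778211554105897), 1256) (np.float64(-0.006094037579703396), 1351)
37.62 (np.float64(0.007428103728861141), 1241) (np.float64(0.01172030035804665), 1316)
37.72 (np.float64(0.0030541458270738247), 1250) (np.float64(-0.005602321450418502), 1348)
[-0.53222603  0.11635185  0.18542916]
39.32 0.011456833955273074 28.734711706638336 [ 0.42239569 -0.26373593  0.02622229]
(np.float64(-0.006744099624735894), 1255) (np.float64(-0.0009393523907517598), 1349)
(np.float64(-0.0024701802136948467), 1252) (np.float64(-0.004998489465917898), 1351)
```

Run:
```python
from push import *
y=A-np.pi/2
p=get_state()["tcp_pos"]
ctrl.movel([p[0],p[1],.15],max_speed=.2)
# bar lateral pose & blade from both cams before covering
for c in("top","side"):
    X,_,_=cloud(c); r=X[:,:2]-S; x=r@EX; yy=r@EY
    m=(abs(x)<.04)&(abs(yy)<.15)&(X[:,2]>.068)&(X[:,2]<.09); R=cv2.minAreaRect((np.c_[x,yy][m]*1000).astype(np.float32)); print(c,"bar in stand",R)
ctrl.movep(W(-.001,0,.15),Q(y)); s=get_state(); print(round(s["time"],2),(s["tcp_pos"][:2]-S)@EX,sy(),s["width"])
im,d=vision.grab_frame("side"); X,_,_=cloud("side",d,im); r=X[:,:2]-S; x=r@EX; yy=r@EY
m=(abs(x)<.04)&(abs(yy)<.025)&(X[:,2]>.115)&(X[:,2]<.1385)
P=np.c_[x,yy,X[:,2]][m]; print("plate",len(P),np.percentile(P,[1,50,99],axis=0).round(4).tolist())
k=P[:,2]>.1305; print(cv2.minAreaRect((P[k,:2]*1000).astype(np.float32)))
print("tilt",tilt("side"))
cv2.imwrite("pics/s2.png",cv2.resize(im[180:330,220:420],None,fx=4,fy=4,interpolation=cv2.INTER_CUBIC))
```

```text
top bar in stand ((-1.3135852813720703, 5.071693420410156), (45.18798065185547, 260.0711975097656), 0.8660231232643127)
side bar in stand ((-0.42171287536621094, 5.433441162109375), (45.97706985473633, 263.6363220214844), 0.9549571871757507)
41.33 -0.0014776295649182002 9.416548263831597e-05 0.011634083002723805
plate 199 [[-0.0299, -0.0111, 0.1236], [-0.0096, 0.003, 0.136], [0.0264, 0.0103, 0.1383]]
((-1.6703071594238281, -1.3001251220703125), (56.38676071166992, 24.200971603393555), 0.9484259486198425)
tilt (np.float64(-0.0011686098448090258), np.float64(0.07878033554467506), 1267)
```

View pics/s2.png

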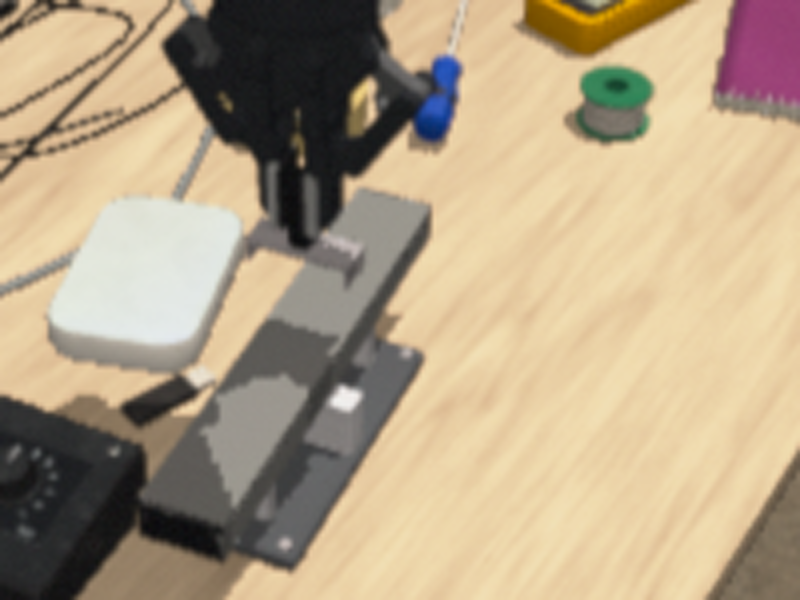

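Run:
```python
from push import *
q=Q(A+np.deg2rad(.8)-np.pi/2); sx,d=-.0008,.0005
ctrl.movep(W(sx,d,.115),q); ctrl.pause(.2); f0=get_state()["contact_force"]
ctrl.movel(W(sx,d,.099),max_speed=.04)
for z in(.0975,.0965,.0957):
    ctrl.movel(W(sx,d,z),max_speed=.015); ctrl.pause(.15); s=get_state(); df=s["contact_force"]-f0; print(round(s["time"],2),s["tcp_pos"][2],df.round(2),tilt("side")[:2])
    if df[2]>1.5: break
im,dd=vision.grab_frame("side"); X,_,_=cloud("side",dd,im); r=X[:,:2]-S; x=r@EX; yy=r@EY
m=(abs(x)<.04)&(abs(yy)<.025)&(X[:,2]>.0815)&(X[:,2]<.0865); P=np.c_[x,yy][m]; print("plate",np.percentile(P,[2,50,98],axis=0).round(4).tolist())
cv2.imwrite("pics/s3.png",cv2.resize(im[200:320,240:400],None,fx=5,fy=5,interpolation=cv2.INTER_CUBIC))
```

```text
42.85 0.09761406519379709 [0.65 0.21 0.55] (np.float64(-0.002882137291825336), np.float64(0.07911382511785836))
43.3 0.09649261449592623 [ 1.12 -0.36  0.25] (np.float64(-0.0025432889302134908), np.float64(0.07918338981861374))
43.75 0.095691304393667 [ 0.11  0.27 -0.07] (np.float64(-0.003055774377876398), np.float64(0.07919648190186704))
plate [[-0.0286, -0.0098], [-0.0083, 0.0035], [0.0257, 0.0106]]
```

View pics/s3.png

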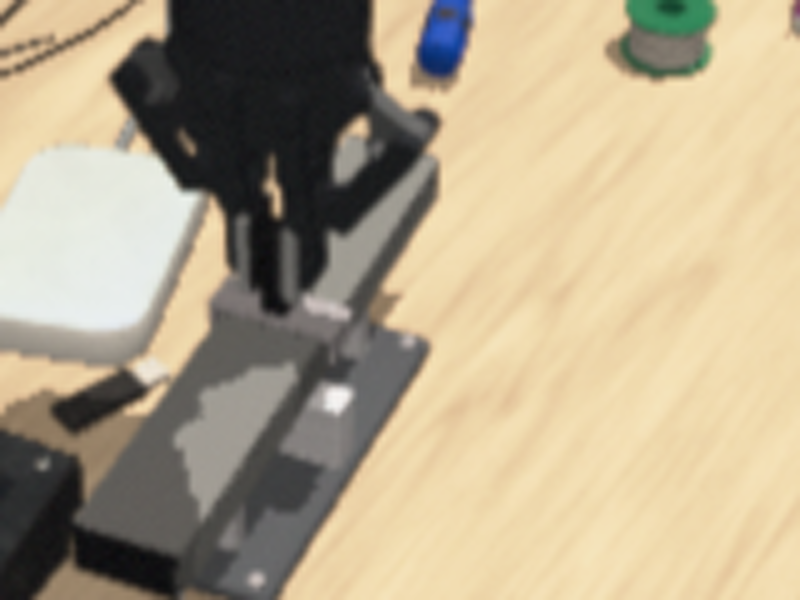

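Run:
```python
from push import *
sx,d=-.0008,.0005
ctrl.movel(W(sx,d,.0951),max_speed=.01); ctrl.pause(.15); s=get_state(); print(s["time"],s["contact_force"],tilt("side")[:2])
ctrl.ungrasp(); ctrl.movel(W(sx,d,.16),max_speed=.12)
ctrl.movel(W(-.16,-.05,.2),max_speed=.25); ctrl.pause(.6)
for c in("top","side"):
    for i in range(2): print(round(get_state()["time"],2),c,tilt(c)); ctrl.pause(.3)
for c in("top","side"):
    im,dd=vision.grab_frame(c); X,_,_=cloud(c,dd,im); r=X[:,:2]-S; x=r@EX; yy=r@EY
    m=(abs(x)<.04)&(abs(yy)<.025)&(X[:,2]>.0815)&(X[:,2]<.0875); P=np.c_[x,yy,X[:,2]][m]; print("plate",np.percentile(P,[2,50,98],axis=0).round(4).tolist())
    m=(abs(x)<.02)&(abs(yy)<.025)&(X[:,2]>.105)&(X[:,2]<.13); print("fin",np.c_[x,yy,X[:,2]][m].mean(0))
cv2.imwrite("pics/s4.png",cv2.resize(im[200:320,240:400],None,fx=5,fy=5,interpolation=cv2.INTER_CUBIC))
```

```text
44.25 [-0.07491865  0.53682928  2.71548454] (np.float64(-0.0023639431325400127), np.float64(0.07929375537657879))
47.13 top (np.float64(-0.002541517567423979), np.float64(0.07950103081915817), 1149)
47.48 top (np.float64(-0.00101913801363267), np.float64(0.07954229554682259), 1166)
47.83 side (np.float64(0.0008540657015274489), np.float64(0.07901037193781227), 1243)
48.18 side (np.float64(-0.00015261779930573233), np.float64(0.07909352623975494), 1236)
plate [[-0.0289, -0.024, 0.0816], [-0.0065, -0.0023, 0.0835], [0.0241, 0.0229, 0.0871]]
fin [-0.00283427 -0.00143493  0.12251023]
plate [[-0.0282, -0.0095, 0.0817], [-0.0061, 0.0021, 0.0829], [0.0255, 0.0098, 0.0854]]
fin [-0.00266141  0.0026157   0.11715661]
```

View pics/s4.png

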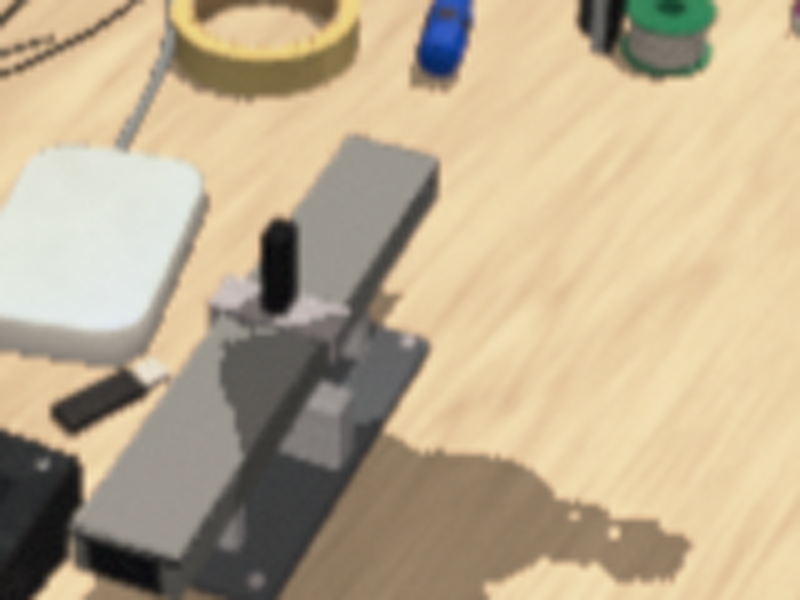

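The last picture shows the bar level, with the saddle seated flat across it at about (280,310) above the pedestal and the gripper well clear.

```bash
python3 -c "
from station import ticket,get_state
print(ticket.close_job(),get_state()['time'])"
```

```text
the job is handed in; nothing more can be done
the job is handed in; nothing more can be done
```

The job is handed in: at the last check, at about 48 s, the bar was level within about 0.003 rad with nothing touching it, and the saddle sat flat astride it, within about 1 mm of above the blade; I never touched the other things.

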